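# Make up the polishing arbor

## Task

Make up a polishing arbor on the jeweller's bench: snap the arbor rod straight forward out of its sprung clip and stand it fully home in the hole of the steel block. Then thread the polishing wheels over it one after another, coarse to fine, the white one first, then blue, then pink, so that they lie flat in a stack on the block. Leave the jar and the tin alone.

Things in the scene. Friction and masses are not known exactly. Their poses are not given: they have to be found in the camera images.
- arbor: plain bright aluminium-coloured round rod, 12 mm thick, 85 mm long, about 75 g, at the start standing upright in the clip; foot chamfered 1 mm, the top 5 mm tapered to 6 mm; origin at the centre of its foot, z along the rod, up.
- clip: fixed stand holding the arbor: wood foot plate 62 x 52 x 8 mm, dark steel post behind the rod to 46 mm high, two sprung brass jaws 30 to 44 mm above the bench. Origin at bench level under the seated rod's axis, x back towards the post, z up. The mouth faces the clip's -x (towards the robot): the rod snaps out that way with 5 to 15 N, clear after 20 mm. The rod's foot starts 8 mm above the origin.
- block: fixed square steel bench block, 70 x 70 x 36 mm high, with one round blind hole in the middle of its top, 14 mm across, 30 mm deep, its mouth flared by 3 mm. Origin at the centre of its underside, z up: the hole's floor is 6 mm above it, the top 36 mm. The arbor, fully home, stands 55 mm out of the top.
- wheel_white: a flat round silicone polishing wheel lying on the bench, 52 mm across, 16 mm thick, with a 22 mm through bore, about 60 g; origin at the centre of its underside, z is its axis (up), turn about z means nothing. Colour: white (coarse; goes first, at the bottom).
- wheel_blue: a flat round silicone polishing wheel lying on the bench, 52 mm across, 16 mm thick, with a 22 mm through bore, about 60 g; origin at the centre of its underside, z is its axis (up), turn about z means nothing. Colour: blue (medium; goes second).
- wheel_pink: a flat round silicone polishing wheel lying on the bench, 52 mm across, 16 mm thick, with a 22 mm through bore, about 60 g; origin at the centre of its underside, z is its axis (up), turn about z means nothing. Colour: pink (fine; goes last, on top).
- jar: small amber glass jar with a red cap, 48 mm across, 50 mm high, loose, to be left alone; origin at the centre of its underside.
- tin: low green round tin, 56 mm across, 30 mm high, loose, to be left alone; origin at the centre of its underside.
Not all that is in view belongs to the job. Of the things like the wheel_white, leave any that is green; of the rest the larger one is meant.

How it is judged:
On the way, in this order (a step that is already met when the one before it is completed fails the run):
1. the arbor comes forward out of the clip: at least 20 mm in front of its seat and raised less than 30 mm (x of arbor in the frame of clip below -0.02 m and z of arbor in the frame of clip below 0.038 m and angle between arbor's own z axis and vertical below 0.4 rad).
2. the arbor stands fully home in the block's hole (horizontal distance between arbor and block below 0.006 m and z of arbor in the frame of block below 0.011 m and angle between arbor's own z axis and vertical below 0.12 rad), for 0.2 s.
3. the white wheel lies flat in its place on the arbor (all of step 2 and z of wheel_white in the frame of block between 0.032 and 0.041 m and horizontal distance between wheel_white and arbor below 0.012 m and angle between wheel_white's own z axis and vertical below 0.12 rad), for 0.2 s.
4. the blue wheel lies flat in its place on the arbor (all of step 2 and z of wheel_blue in the frame of block between 0.048 and 0.057 m and horizontal distance between wheel_blue and arbor below 0.012 m and angle between wheel_blue's own z axis and vertical below 0.12 rad), for 0.2 s.
5. the pink wheel lies flat in its place on the arbor (all of step 2 and z of wheel_pink in the frame of block between 0.064 and 0.073 m and horizontal distance between wheel_pink and arbor below 0.012 m and angle between wheel_pink's own z axis and vertical below 0.12 rad), for 0.2 s.
At the end, for the whole second after the job is handed in: Arbor upright (0.12 rad), foot within 5 mm of the hole's floor; white, blue, pink wheels flat (0.12 rad) round it, undersides 36, 52, 68 mm above the block's underside (-4/+5 mm), centres within 12 mm of the arbor; all released and at rest (under 20 mm/s) (all of step 5 and z of wheel_white in the frame of block between 0.032 and 0.041 m and horizontal distance between each of wheel_white, wheel_blue and arbor below 0.012 m and angle between each of wheel_white, wheel_blue's own z axis and vertical below 0.12 rad and z of wheel_blue in the frame of block between 0.048 and 0.057 m and linear speed of each of arbor, wheel_white, wheel_blue, wheel_pink below 0.02 m/s); the robot touches nothing.
It fails at once if the jar is shifted more than 25 mm or tipped (distance of jar from where it was at the start of the episode above 0.025 m or angle between jar's own z axis and vertical above 0.4 rad).
It fails at once if the tin is shifted more than 25 mm or tipped (distance of tin from where it was at the start of the episode above 0.025 m or angle between tin's own z axis and vertical above 0.4 rad).
It fails at once if the arbor is drawn upwards out of the clip instead of forward (z of arbor in the frame of clip between 0.04 and 0.1 m and horizontal distance between arbor and clip below 0.012 m).
It also fails if it takes over 112 s, if anything falls off the work surface, if the arm or the gripper's body presses on something with over 40 N, if the wrist force passes 120 N, or if a joint passes its speed limit or range.

## Robot

A 6-joint arm with a two-finger parallel gripper is mounted at the origin on the work surface. World frame = base frame: x ahead of the robot, y to its left, z up, the work surface at z = 0. Lengths are in m, angles in rad, forces in N, time in s.
With the tool pointing down it reaches from about 0.25 to 0.725 m from the base axis. Payload 4 kg.
Tool frame: the origin (TCP) lies on the centre line of the jaws, within the pads' length; the fingertips stand 14 mm ahead of it and the grasp point (between the pads) lies 5 mm behind it; z points along the fingers, x is the direction in which the jaws open and shut, and the axes are right-handed (so a half turn about z gives the same grasp; the last joint's range is limited). The gripper opens to 85 mm and grips with 20 to 120 N. Pads are 22 mm wide; open, the fingers measure 114 mm over their backs; the gripper's body (76 mm by 85 mm) begins 54 mm behind the grasp point. The pads swing forward as they close: fully open they stand 13 mm farther back than shut.
Start: joints at [-1.19, 0.241, 0.005, 1.335, 0, 1.571], TCP at [0.186, -0.464, 0.245] pointing down, gripper open.
Joint ranges: [-2.72, 2.72], [-1.05, 1.87], [-1.09, 1.28], [-1.99, 2.15], [-1.42, 1.44], [-3.14, 3.14]. Speed limits (rad/s): [2.79, 2.79, 3.14, 3.14, 3.14, 3.14].

## Interface

Orientations are given as a unit quaternion [x, y, z, w].
In Python, from workcell import bot gives the robot as it stands.
- The arm moves only by the tool play_rows, never from a script. Its argument "motion" is a list of rows, each an object with "fingers": the closure, from -1 (fully open) to 1 (shut), so that 0 is half open; "translation": the shift along the tool's x, y, z in cm, a list of three; "roll": the turn about the tool's z in degrees. A call has 1 to 20 rows; each row is the pose to reach, as a shift and turn from the pose commanded when the call began, along the tool's axes at that moment; what a row does not reach only later rows make up. A row lasts 1/12 s, in which the tool goes at most 41.7 mm and 7.16 degrees, less where a joint would pass 70% of its speed; a pose out of reach is approached as far as the arm can. A call with a gripper value outside its range is refused whole. The fingers move at their own pace and stop on an object; the grip force is fixed at half the most. Time passes only in rows, so rows that repeat a pose let the fingers close. It gives the time, the measured TCP pose, the force and the opening at its end, in the units of the state.
- bot.get_obs(): the state, without advancing time (a new reading comes with each control period).
- bot.camera(name): name is "side" or "top"; returns a dict with "pixels" (384x512x3 uint8, red, green, blue), "intrinsics" (3x3 intrinsics, pixels), "k1" (the pictures are not rectified: a ray, as slopes to the right and down, at radius r is drawn at 1 + k1 r^2 times it, then the intrinsics apply), "world_to_cam" (4x4, takes a point from world to camera coordinates). Camera axes: x right, y down, z forward; pixel columns grow to the right and rows downward; lengths in m; the calibration is good to about 2 mm. A picture is of the moment at which its call begins. There is no depth.
- bot.job_done(): hands the job in, once; it reports no verdict.
The state is a dict: "clock": time; "joint_pos": joint angles; "joint_vel": joint speeds; "tau": joint torques, N m; "eef_pos": TCP position; "tool_rot": TCP orientation; "ft_force": force on the tool from outside, world axes, zero at the start; "ft_torque": the same for the moment, N m; "grip_width": finger opening in m.
Only numpy, scipy, OpenCV 4.12 (cv2) and the standard library are available. Lean on these libraries where they do the work, as an engineer would, in place of code of your own. Each camera call takes 0.05 s, during which the arm holds its last target. There are 200 camera calls.

## Working session

There is one attempt and no reset: what is moved stays moved. The work goes in short steps, Python scripts to look and compute and a tool call to move; the robot and the scene stay as the last step left them, time stands still between calls to the robot, and variables do not carry over. Pictures are saved under pics/ and viewed, about 12 in all and at most 16, crops included, and the job is handed in when it is done.

Besides the shell and the picture viewer there is one more tool, called after "Emit:" as a command line: name --argument value ..., lists and objects as JSON in quotes. play_rows: Moves the arm, as the interface text tells. Its arguments: {"type":"object","properties":{"motion":{"type":"array","items":{"type":"object","properties":{"fingers":{"type":"number"},"translation":{"type":"array","items":{"type":"number"}},"roll":{"type":"number"}}}}},"required":["motion"]}

```bash
mkdir -p pics; python3 - <<'E'
from workcell import bot
import cv2,numpy as np
o=bot.get_obs();print({k:np.round(v,3).tolist() for k,v in o.items()})
for n in("side","top"):
    c=bot.camera(n);cv2.imwrite(f"pics/{n}0.png",cv2.cvtColor(c["pixels"],cv2.COLOR_RGB2BGR))
    print(n,np.round(c["intrinsics"],2).tolist(),c["k1"],np.round(c["world_to_cam"],4).tolist())
E
```

```text
{'clock': 0.0, 'joint_pos': [-1.19, 0.241, 0.004, 1.335, -0.0, 1.571], 'joint_vel': [0.0, -0.0, 0.0, 0.0, -0.0, 0.001], 'tau': [0.001, -37.232, 25.241, 0.017, 0.0, -0.0], 'eef_pos': [0.186, -0.464, 0.244], 'tool_rot': [0.828, -0.561, -0.001, -0.001], 'ft_force': [-0.824, -0.184, 0.2], 'ft_torque': [-0.038, 0.003, 0.028], 'grip_width': 0.085}
side [[449.71, 0.0, 257.39], [0.0, 449.71, 201.34], [0.0, 0.0, 1.0]] -0.02742882827367251 [[-0.9133, -0.4071, 0.0102, 0.4224], [-0.309, 0.6766, -0.6684, 0.1864], [0.2652, -0.6136, -0.7437, 0.7948], [0.0, 0.0, 0.0, 1.0]]
top [[406.02, 0.0, 260.09], [0.0, 406.02, 188.18], [0.0, 0.0, 1.0]] -0.10744644776460568 [[-0.0002, -0.9999, 0.0145, -0.0122], [-0.9839, -0.0024, -0.1789, 0.4777], [0.1789, -0.0143, -0.9838, 0.9249], [0.0, 0.0, 0.0, 1.0]]
```

View pics/side0.png

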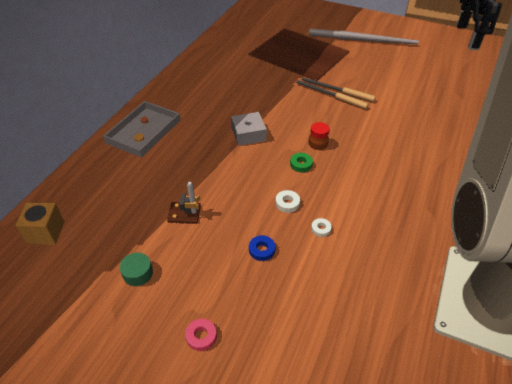

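View pics/top0.png

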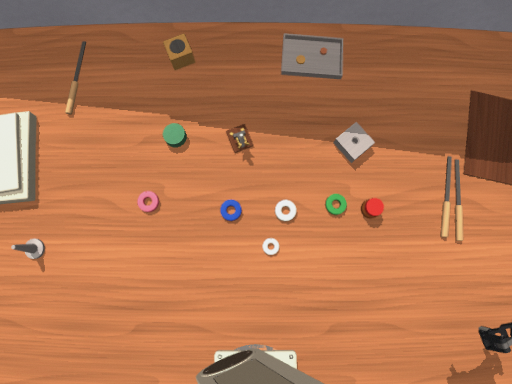

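The side view shows the clip at (184,212), block (249,129), large white wheel (288,201), blue (262,248) and pink (201,334). In the top view the clip is at (239,138), block hole (355,141), white (286,211), blue (231,211) and pink (148,202). The small white wheel, the green wheel, the jar and the tin are to be left alone.

```bash
cat > h.py <<'E'
from workcell import bot
import cv2,numpy as np
def cam(n):
    c=bot.camera(n);c["bgr"]=cv2.cvtColor(c["pixels"],cv2.COLOR_RGB2BGR);c["hsv"]=cv2.cvtColor(c["bgr"],cv2.COLOR_BGR2HSV);return c
def ray(c,uv):
    s=cv2.undistortPoints(np.array([[uv]],float),c["intrinsics"],np.array([c["k1"],0,0,0,0.]))[0,0]
    T=c["world_to_cam"];R=T[:3,:3];return -R.T@T[:3,3],R.T@np.array([*s,1])
def onz(c,uv,z):
    o,d=ray(c,uv);return o+d*(z-o[2])/d[2]
def proj(c,p):
    T=c["world_to_cam"];q=T[:3,:3]@np.array(p)+T[:3,3]
    return cv2.projectPoints(q[None],np.zeros(3),np.zeros(3),c["intrinsics"],np.array([c["k1"],0,0,0,0.]))[0][0,0]
def tri(a,ua,b,ub):
    oa,da=ray(a,ua);ob,db=ray(b,ub)
    t=np.linalg.lstsq(np.c_[da,-db],ob-oa,rcond=None)[0]
    p,q=oa+t[0]*da,ob+t[1]*db;return (p+q)/2,np.linalg.norm(p-q)
HS={"white":((0,0,150),(180,60,255)),"blue":((110,150,60),(128,255,255)),"pink":((160,120,120),(176,255,255)),
    "tin":((65,90,30),(90,255,255)),"red":((177,220,90),(180,255,255))}
def blobs(c,col,lo=60):
    m=cv2.inRange(c["hsv"],*map(np.array,HS[col]))
    cs=cv2.findContours(m,cv2.RETR_EXTERNAL,cv2.CHAIN_APPROX_NONE)[0]
    return [(cv2.contourArea(k),cv2.minEnclosingCircle(k),k) for k in cs if cv2.contourArea(k)>lo]
E
python3 - <<'E'
from h import *
S,T=cam("side"),cam("top")
for col in("white","blue","pink","tin"):
  for n,c in(("s",S),("t",T)):
    for a,(ce,r),k in blobs(c,col):
        if a>900: continue
        e=cv2.fitEllipse(k)
        print(col,n,a,np.round(ce,1),round(r,1),np.round(onz(c,ce,.01),3),"ell",np.round(onz(c,e[0],.01),4))
def crop(c,u,v,r=32,s=9):
    i=c["bgr"][v-r:v+r,u-r:u+r];return cv2.resize(i,(290,290),interpolation=cv2.INTER_CUBIC)
cv2.imwrite("pics/crops.png",np.vstack([np.hstack([crop(S,190,205),crop(S,249,129)]),np.hstack([crop(T,240,140),crop(T,355,142)])]))
E
```

```text
white s 232.0 [320.7 226.8] 9.7 [ 0.339 -0.035  0.01 ] ell [ 0.34   -0.0362  0.01  ]
white s 342.0 [287.4 199.9] 12.0 [ 0.427 -0.075  0.01 ] ell [ 0.4278 -0.0749  0.01  ]
white s 789.5 [499.5 212. ] 35.9 [ 0.011 -0.228  0.01 ] ell [ 0.0039 -0.1881  0.01  ]
white s 370.0 [250.5 124.8] 14.9 [ 0.602 -0.271  0.01 ] ell [ 0.6035 -0.2777  0.01  ]
white s 93.5 [375.5  36.5] 41.7 [ 0.428 -0.843  0.01 ] ell [ 0.4517 -0.8395  0.01  ]
white t 277.0 [280. 360.] 18.4 [ 0.076 -0.059  0.01 ] ell [ 0.082 -0.071  0.01 ]
white t 119.0 [227.5 355.5] 13.7 [0.086 0.064 0.01 ] ell [0.0891 0.0741 0.01  ]
white t 123.0 [ 33.9 248.5] 10.0 [0.331 0.548 0.01 ] ell [0.3316 0.5496 0.01  ]
white t 198.0 [270.5 246. ] 8.4 [ 0.342 -0.037  0.01 ] ell [ 0.3419 -0.0371  0.01  ]
white t 325.0 [285.2 210.1] 10.6 [ 0.429 -0.074  0.01 ] ell [ 0.4296 -0.0735  0.01  ]
white t 569.5 [354.5 140.5] 18.7 [ 0.608 -0.253  0.01 ] ell [ 0.6009 -0.2535  0.01  ]
white t 783.0 [ 14.  155.5] 46.7 [0.568 0.627 0.01 ] ell [0.5549 0.6215 0.01  ]
blue s 468.5 [261.8 247.1] 12.9 [0.427 0.059 0.01 ] ell [0.4267 0.0603 0.01  ]
blue t 290.5 [230.5 209.7] 10.0 [0.43 0.06 0.01] ell [0.4301 0.0602 0.01  ]
pink s 682.0 [200.8 334.4] 15.7 [0.447 0.265 0.01 ] ell [0.4481 0.2645 0.01  ]
tin s 714.0 [136.  268.7] 16.1 [0.618 0.201 0.01 ] ell [0.6187 0.2007 0.01  ]
tin t 344.5 [174.5 134.5] 11.3 [0.622 0.205 0.01 ] ell [0.6212 0.2054 0.01  ]
```

View pics/crops.png

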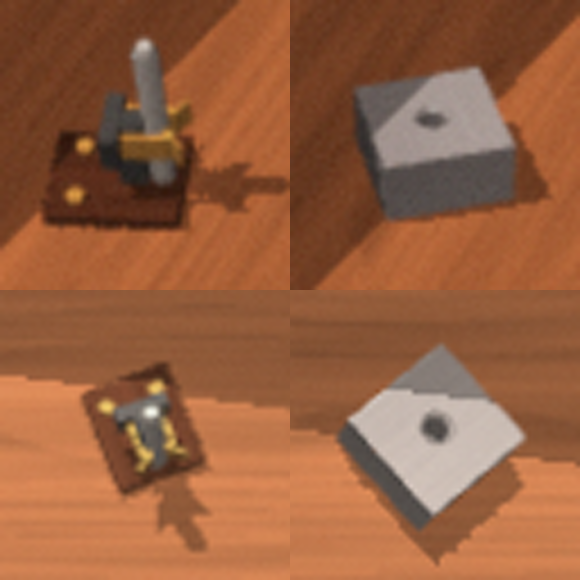

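The crops show the rod tip at about side (189.4,182.8) and top (240.9,134.3). The hole is at about side (247.6,122.9) and top (354.6,140.1). In the top view the clip's mouth points down and to the right.

```bash
cat >> h.py <<'E'
from scipy.spatial.transform import Rotation as Ro
def plan(xyz,yaw=None):
    """cm shift in tool axes and roll (deg) from the present pose; yaw deg of tool x in world"""
    o=bot.get_obs();R=Ro.from_quat(o["tool_rot"]).as_matrix();y0=np.degrees(np.arctan2(R[1,0],R[0,0]))
    t=R.T@(np.array(xyz)-o["eef_pos"])*100
    dr=None if yaw is None else -((yaw-y0+90)%180-90)
    print("shift cm",np.round(t,2),"roll",dr and round(dr,1),"yaw0",round(y0,1),"j6",round(o["joint_pos"][5],2),"toolz",np.round(R[:,2],3),"t",round(o["clock"],2))
E
python3 - <<'E'
from h import *
S,T=cam("side"),cam("top")
print("rod",tri(S,(189.4,182.8),T,(240.9,134.3)),onz(S,(189.4,182.8),.093),onz(T,(240.9,134.3),.093))
print("hole",tri(S,(247.6,122.9),T,(354.6,140.1)),onz(S,(247.6,122.9),.036),onz(T,(354.6,140.1),.036))
f=lambda x,y:(208+(x+.5)/4.53-.5,108+(y-290+.5)/4.53-.5)
P=[onz(T,f(*p),.008)[:2] for p in((82,400),(168,364),(207,463),(124,495))]
print("plate",np.round(P,4).tolist(),np.mean(P,0))
d=(P[0]+P[1]-P[2]-P[3])/2; e=(P[0]+P[3]-P[1]-P[2])/2
print("clip x",d,np.linalg.norm(d),np.degrees(np.arctan2(d[1],d[0])),"y",e,np.degrees(np.arctan2(e[1],e[0])))
print(T["hsv"][196:208:3,142:154:3].tolist())
m=cv2.inRange(T["hsv"],(160,100,100),(180,255,255))[190:215,135:162]
k=max(cv2.findContours(m,cv2.RETR_EXTERNAL,cv2.CHAIN_APPROX_NONE)[0],key=cv2.contourArea)
ce,r=cv2.minEnclosingCircle(k);print("pink top",onz(T,(ce[0]+135,ce[1]+190),.01),r)
E
```

```text
rod (array([0.59386702, 0.03303532, 0.09193558]), np.float64(0.003929301798537272)) [0.59111365 0.03383072 0.093     ] [0.59550642 0.03356575 0.093     ]
hole (array([ 0.60017913, -0.2472266 ,  0.03392728]), np.float64(0.0026830325025311882)) [ 0.59762901 -0.24481343  0.036     ] [ 0.60089762 -0.24644089  0.036     ]
plate [[0.6292, 0.0752], [0.6506, 0.0271], [0.5927, 0.0049], [0.5741, 0.0509]] [0.61165907 0.03953799]
clip x [0.05647966 0.02319893] 0.0610585131544383 22.33033168300816 y [-0.01997243  0.04702711] 113.010950903442
[[[173, 106, 233], [173, 118, 224], [174, 123, 207], [173, 109, 232]], [[173, 115, 224], [5, 143, 127], [11, 153, 143], [0, 122, 190]], [[173, 116, 226], [11, 155, 150], [11, 154, 214], [7, 137, 220]], [[172, 108, 232], [175, 117, 203], [1, 109, 216], [173, 106, 232]]]
pink top [0.45060054 0.26480666 0.01      ] 10.505285263061523
```

```bash
python3 - <<'E'
from h import *
plan((.594,.0335,.16),22.5)
E
```

```text
shift cm [-31.01 -56.39   8.52] roll 89.3 yaw0 -68.2 j6 1.57 toolz [-0.     0.001 -1.   ] t 0.3
```

Emit:
play_rows --motion '[{"fingers":-0.3,"translation":[-31,-56.4,8.5],"roll":-90.7},{"fingers":-0.3,"translation":[-31,-56.4,8.5],"roll":-90.7},{"fingers":-0.3,"translation":[-31,-56.4,8.5],"roll":-90.7},{"fingers":-0.3,"translation":[-31,-56.4,8.5],"roll":-90.7},{"fingers":-0.3,"translation":[-31,-56.4,8.5],"roll":-90.7},{"fingers":-0.3,"translation":[-31,-56.4,8.5],"roll":-90.7},{"fingers":-0.3,"translation":[-31,-56.4,8.5],"roll":-90.7},{"fingers":-0.3,"translation":[-31,-56.4,8.5],"roll":-90.7},{"fingers":-0.3,"translation":[-31,-56.4,8.5],"roll":-90.7},{"fingers":-0.3,"translation":[-31,-56.4,8.5],"roll":-90.7},{"fingers":-0.3,"translation":[-31,-56.4,8.5],"roll":-90.7},{"fingers":-0.3,"translation":[-31,-56.4,8.5],"roll":-90.7},{"fingers":-0.3,"translation":[-31,-56.4,8.5],"roll":-90.7},{"fingers":-0.3,"translation":[-31,-56.4,8.5],"roll":-90.7},{"fingers":-0.3,"translation":[-31,-56.4,8.5],"roll":-90.7},{"fingers":-0.3,"translation":[-31,-56.4,8.5],"roll":-90.7},{"fingers":-0.3,"translation":[-31,-56.4,8.5],"roll":-90.7},{"fingers":-0.3,"translation":[-31,-56.4,8.5],"roll":-90.7},{"fingers":-0.3,"translation":[-31,-56.4,8.5],"roll":-90.7},{"fingers":-0.3,"translation":[-31,-56.4,8.5],"roll":-90.7}]'

```text
clock: 1.97
eef_pos: [0.5935, 0.0321, 0.1605]
tool_rot: [0.981, 0.195, -0.0, 0.0]
ft_force: [1.2, -0.1, 0.1]
grip_width: 0.0556
```

```bash
python3 - <<'E'
from h import *
plan((.594,.0335,.068),22.5)
S=cam("side");cv2.imwrite("pics/s1.png",cv2.resize(S["bgr"][120:240,120:270],(750,600),interpolation=cv2.INTER_CUBIC))
print(bot.get_obs()["eef_pos"],bot.get_obs()["grip_width"])
E
```

```text
shift cm [ 0.11 -0.11  9.25] roll -0.1 yaw0 22.4 j6 1.23 toolz [-0. -0. -1.] t 1.97
[0.59359971 0.03197029 0.16070509] 0.05539549624123416
```

View pics/s1.png

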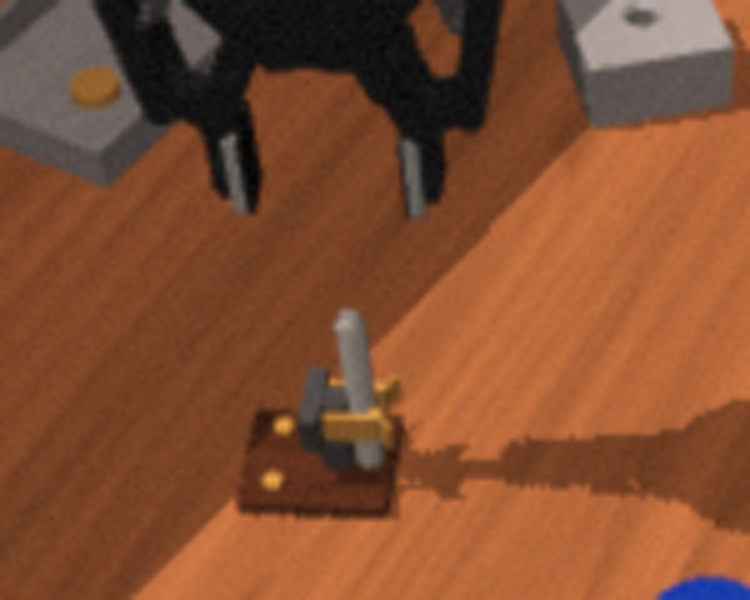

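The fingertips straddle the rod's line at about crop x 328, against 334 for the rod's extension, which is about 1.5 mm off. I'll descend and close.

Emit:
play_rows --motion '[{"fingers":-0.3,"translation":[-0.05,-0.1,4],"roll":0},{"fingers":-0.3,"translation":[-0.05,-0.1,7],"roll":0},{"fingers":-0.3,"translation":[-0.05,-0.1,8.5],"roll":0},{"fingers":-0.3,"translation":[-0.05,-0.1,9.2],"roll":0},{"fingers":-0.3,"translation":[-0.05,-0.1,9.2],"roll":0},{"fingers":-0.3,"translation":[-0.05,-0.1,9.2],"roll":0},{"fingers":0.7,"translation":[-0.05,-0.1,9.2],"roll":0},{"fingers":1,"translation":[-0.05,-0.1,9.2],"roll":0},{"fingers":1,"translation":[-0.05,-0.1,9.2],"roll":0},{"fingers":1,"translation":[-0.05,-0.1,9.2],"roll":0},{"fingers":1,"translation":[-0.05,-0.1,9.2],"roll":0},{"fingers":1,"translation":[-0.05,-0.1,9.2],"roll":0}]'

```text
clock: 3.02
eef_pos: [0.594, 0.0339, 0.0696]
tool_rot: [0.981, 0.195, 0.001, 0.0]
ft_force: [-1.9, -0.4, 6.3]
grip_width: 0.0102
```

```bash
python3 - <<'E'
from h import *
S=cam("side");cv2.imwrite("pics/s2.png",cv2.resize(S["bgr"][140:240,140:240],(600,600),interpolation=cv2.INTER_CUBIC))
o=bot.get_obs();print(o["eef_pos"],o["grip_width"],o["ft_force"])
E
```

```text
[0.59395311 0.03392794 0.06964145] 0.010593063739208038 [-1.60653116 -0.77554377  5.9551235 ]
```

View pics/s2.png

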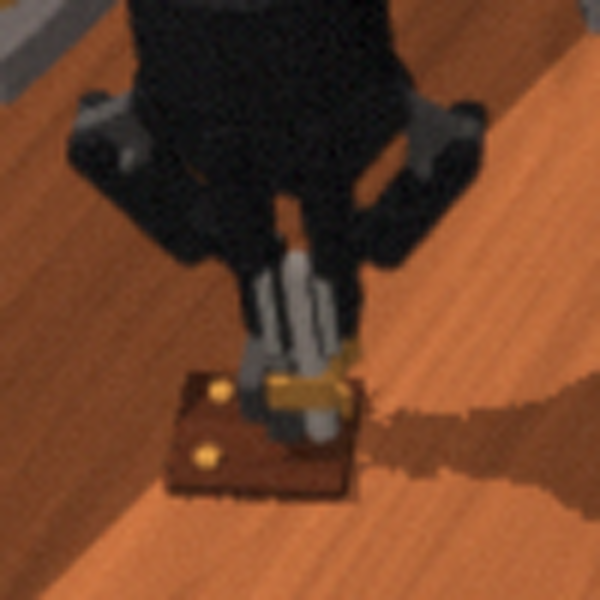

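The grip is on the rod, with the tips clear of the clip. I'll pull straight forward.

Emit:
play_rows --motion '[{"fingers":1,"translation":[-0.5,0,0],"roll":0},{"fingers":1,"translation":[-1,0,0],"roll":0},{"fingers":1,"translation":[-1.5,0,0],"roll":0},{"fingers":1,"translation":[-2,0,0],"roll":0},{"fingers":1,"translation":[-2.5,0,0],"roll":0},{"fingers":1,"translation":[-3,0,0],"roll":0},{"fingers":1,"translation":[-3.5,0,0],"roll":0},{"fingers":1,"translation":[-4,0,0],"roll":0},{"fingers":1,"translation":[-4.5,0,0],"roll":0},{"fingers":1,"translation":[-4.5,0,0],"roll":0},{"fingers":1,"translation":[-4.5,0,0],"roll":0}]'

```text
clock: 3.98
eef_pos: [0.5515, 0.0166, 0.0683]
tool_rot: [0.981, 0.195, -0.0, -0.0]
ft_force: [0.2, 0.6, -0.2]
grip_width: 0.0099
```

```bash
python3 - <<'E'
from h import *
S=cam("side");T=cam("top")
a=cv2.resize(S["bgr"][140:240,150:250],(400,400),interpolation=cv2.INTER_CUBIC);b=cv2.resize(T["bgr"][90:190,190:290],(400,400),interpolation=cv2.INTER_CUBIC)
cv2.imwrite("pics/s3.png",np.hstack([a,b]))
o=bot.get_obs();print(o["eef_pos"],o["grip_width"],o["ft_force"]);plan((.600,-.2457,.14),22.5)
E
```

```text
[0.55208409 0.01672244 0.06842799] 0.010048582837126497 [ 0.80186536  0.67248847 -0.67715371]
shift cm [-5.62 26.08 -7.16] roll 0.0 yaw0 22.5 j6 1.21 toolz [ 0.001  0.    -1.   ] t 4.08
```

View pics/s3.png

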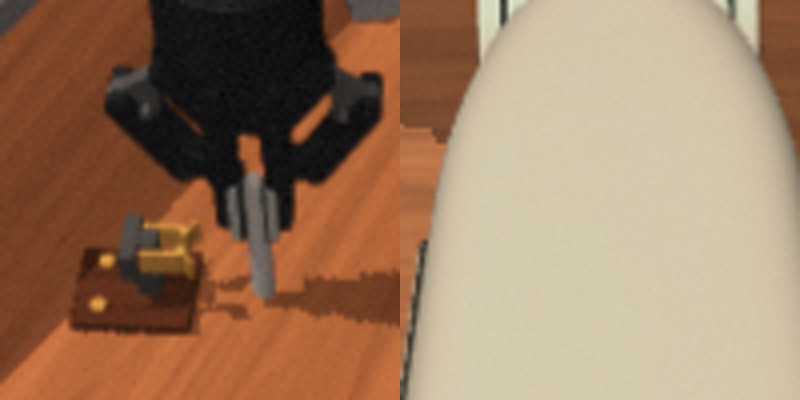

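The rod is out and upright, with its foot near crop (263,297), i.e. about side pixel (215.6,214). The arm hides it in the top view. Next I'll carry it to a hover over the hole.

Emit:
play_rows --motion '[{"fingers":1,"translation":[0,0,-4],"roll":0},{"fingers":1,"translation":[-0.5,2,-5],"roll":0},{"fingers":1,"translation":[-1.5,5,-5],"roll":0},{"fingers":1,"translation":[-2,8,-5],"roll":0},{"fingers":1,"translation":[-3,11,-5],"roll":0},{"fingers":1,"translation":[-3.5,14,-5],"roll":0},{"fingers":1,"translation":[-4,17,-5],"roll":0},{"fingers":1,"translation":[-4.5,20,-5],"roll":0},{"fingers":1,"translation":[-5,23,-5],"roll":0},{"fingers":1,"translation":[-5.6,25,-5],"roll":0},{"fingers":1,"translation":[-5.6,26.1,-5],"roll":0},{"fingers":1,"translation":[-5.6,26.1,-5],"roll":0},{"fingers":1,"translation":[-5.6,26.1,-5],"roll":0},{"fingers":1,"translation":[-5.6,26.1,-5],"roll":0}]'

```text
clock: 5.25
eef_pos: [0.5998, -0.2449, 0.118]
tool_rot: [0.981, 0.196, -0.0, -0.0]
ft_force: [-0.8, 0.3, -1.4]
grip_width: 0.0103
```

```bash
python3 - <<'E'
from h import *
S=cam("side")
cv2.imwrite("pics/s4.png",cv2.resize(S["bgr"][60:160,200:300],(600,600),interpolation=cv2.INTER_CUBIC))
o=bot.get_obs();print(o["eef_pos"],o["grip_width"],o["ft_force"]);plan((.600,-.2457,.08),22.5)
E
```

```text
[ 0.59984915 -0.24456669  0.11814521] 0.00999845109977182 [ 0.32034347  0.21856241 -0.63053779]
shift cm [-0.03  0.11  3.81] roll 0.1 yaw0 22.6 j6 0.79 toolz [-0.001  0.001 -1.   ] t 5.3
```

View pics/s4.png

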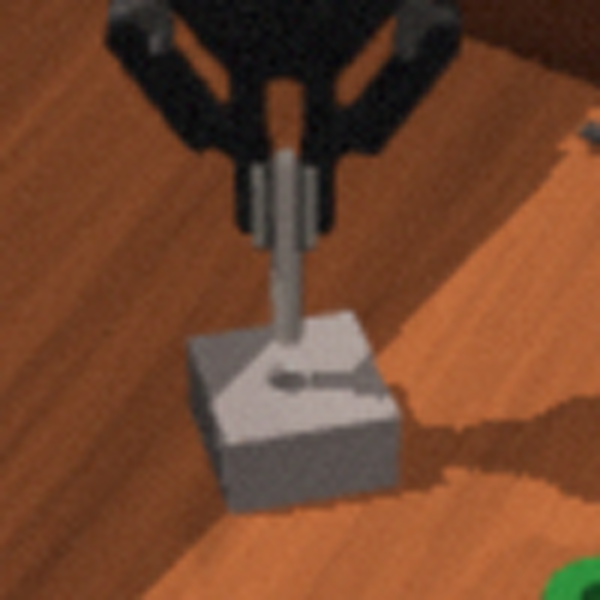

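The rod foot is at about (247.4,115.9) in full-image pixels and the hole at (247.8,122.9). I'll work out the offset from these.

```bash
python3 - <<'E'
from h import *
S=cam("side");o=bot.get_obs();R=Ro.from_quat(o["tool_rot"]).as_matrix()
f=onz(S,(247.4,115.9),o["eef_pos"][2]-.0602);h=onz(S,(247.8,122.9),.036)
t=onz(S,(200+286/6,60+158/6),f[2]+.083)
print(f,h,t,"tool shift cm",100*R.T@(h-f), "lean tool",100*R.T@(t-f),proj(S,f),proj(S,f-[0,0,.02]))
E
```

```text
[ 0.59720592 -0.24308688  0.05808205] [ 0.59719381 -0.24501402  0.036     ] [ 0.59520336 -0.24138704  0.14108205] tool shift cm [-0.07458706  0.17878318  2.20811704] lean tool [-0.1218366  -0.2389581  -8.29982241] [247.4 115.9] [247.45174103 122.66293638]
```

Emit:
play_rows --motion '[{"fingers":1,"translation":[-0.05,0.15,0],"roll":0},{"fingers":1,"translation":[-0.05,0.15,1],"roll":0},{"fingers":1,"translation":[-0.05,0.15,1.5],"roll":0},{"fingers":1,"translation":[-0.05,0.15,2],"roll":0},{"fingers":1,"translation":[-0.05,0.15,2.4],"roll":0},{"fingers":1,"translation":[-0.05,0.15,2.8],"roll":0},{"fingers":1,"translation":[-0.05,0.15,3.2],"roll":0},{"fingers":1,"translation":[-0.05,0.15,3.2],"roll":0}]'

```text
clock: 6.02
eef_pos: [0.5995, -0.2472, 0.085]
tool_rot: [0.981, 0.195, -0.001, -0.001]
ft_force: [0.0, 0.5, -1.5]
grip_width: 0.0102
```

```bash
python3 - <<'E'
from h import *
S=cam("side")
cv2.imwrite("pics/s5.png",cv2.resize(S["bgr"][70:150,210:290],(560,560),interpolation=cv2.INTER_CUBIC))
o=bot.get_obs();print(o["eef_pos"],o["grip_width"],o["ft_force"],o["ft_torque"])
E
```

```text
[ 0.59971328 -0.24730218  0.08557304] 0.010273584326653309 [ 0.23948211  0.48064323 -0.5216357 ] [ 0.02507331  0.03299563 -0.03609163]
```

View pics/s5.png

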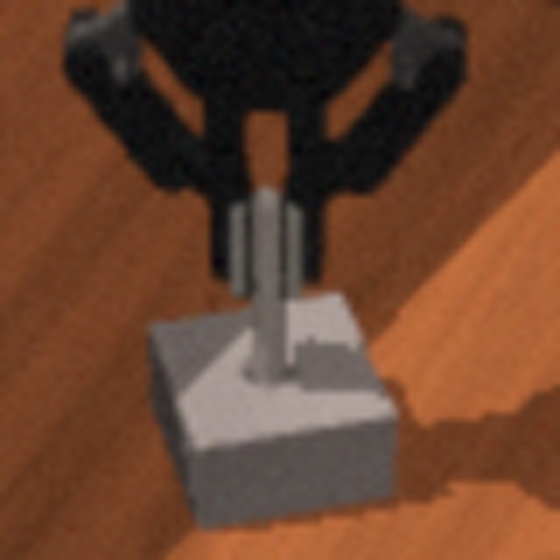

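The foot is in the hole with no contact force, so I'll carry on down.

Emit:
play_rows --motion '[{"fingers":1,"translation":[0,0,0.5],"roll":0},{"fingers":1,"translation":[0,0,0.9],"roll":0},{"fingers":1,"translation":[0,0,1.3],"roll":0},{"fingers":1,"translation":[0,0,1.6],"roll":0},{"fingers":1,"translation":[0,0,1.8],"roll":0},{"fingers":1,"translation":[0,0,1.9],"roll":0},{"fingers":1,"translation":[0,0,1.9],"roll":0}]'

```text
clock: 6.65
eef_pos: [0.6002, -0.2475, 0.0677]
tool_rot: [0.981, 0.195, 0.0, 0.0]
ft_force: [-0.9, -0.0, 3.1]
grip_width: 0.0103
```

Emit:
play_rows --motion '[{"fingers":1,"translation":[0,0,0.1],"roll":0},{"fingers":1,"translation":[0,0,0.2],"roll":0},{"fingers":1,"translation":[0,0,0.2],"roll":0}]'

```text
clock: 6.9
eef_pos: [0.6004, -0.2476, 0.0676]
tool_rot: [0.981, 0.195, 0.001, 0.001]
ft_force: [-4.6, 1.7, 10.0]
grip_width: 0.0104
```

It's at the floor: TCP 0.0676 matches the 61.6 mm offset at the grasp. I'll release and rise.

Emit:
play_rows --motion '[{"fingers":0.6,"translation":[0,0,-0.15],"roll":0},{"fingers":0.3,"translation":[0,0,-0.15],"roll":0},{"fingers":0,"translation":[0,0,-0.15],"roll":0},{"fingers":0,"translation":[0,0,-0.15],"roll":0},{"fingers":0,"translation":[0,0,-2],"roll":0},{"fingers":0,"translation":[0,0,-6],"roll":0},{"fingers":0,"translation":[0,0,-9],"roll":0},{"fingers":-0.8,"translation":[0,0,-9],"roll":0},{"fingers":-0.8,"translation":[0,0,-9],"roll":0}]'

```text
clock: 7.65
eef_pos: [0.6019, -0.2481, 0.158]
tool_rot: [0.981, 0.195, 0.002, 0.002]
ft_force: [-0.7, -0.7, -0.2]
grip_width: 0.0656
```

```bash
python3 - <<'E'
from h import *
S=cam("side")
cv2.imwrite("pics/s6.png",cv2.resize(S["bgr"][70:150,210:290],(480,480),interpolation=cv2.INTER_CUBIC))
plan((.4285,-.0742,.09),0)
E
```

```text
shift cm [ -9.26 -22.61   6.54] roll 22.5 yaw0 22.5 j6 0.79 toolz [ 0.001 -0.001 -1.   ] t 7.7
```

View pics/s6.png

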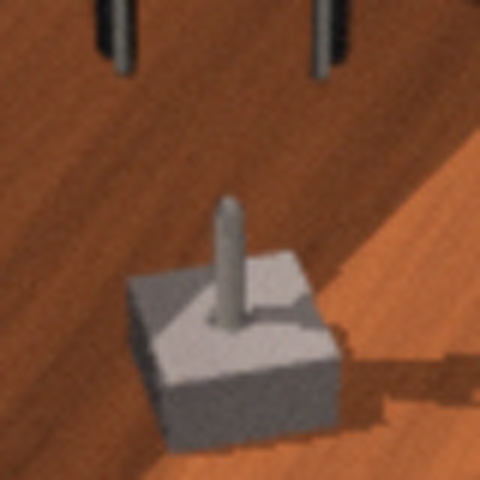

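The rod stands home and upright in the block. Next is the white wheel, keeping the same yaw.

```bash
python3 - <<'E'
from h import *
S=cam("side");h=onz(S,(247.8,122.9),.036)
print("rod top pred",proj(S,[*h[:2],.091]),"seen 247.75 103.25; 10mm higher:",proj(S,[*h[:2],.101]))
plan((.4285,-.0742,.017))
E
```

```text
rod top pred [247.66844554 103.90091501] seen 247.75 103.25; 10mm higher: [247.64352527 100.28726898]
shift cm [ -9.17 -22.52  13.76] roll None yaw0 22.5 j6 0.79 toolz [-0.001  0.001 -1.   ] t 7.75
```

Emit:
play_rows --motion '[{"fingers":-1,"translation":[-1,-4,0],"roll":0},{"fingers":-1,"translation":[-3,-8,1],"roll":0},{"fingers":-1,"translation":[-5,-12,3],"roll":0},{"fingers":-1,"translation":[-7,-16,5],"roll":0},{"fingers":-1,"translation":[-8,-20,7],"roll":0},{"fingers":-1,"translation":[-9.2,-22.6,9],"roll":0},{"fingers":-1,"translation":[-9.2,-22.6,9],"roll":0},{"fingers":-1,"translation":[-9.2,-22.6,9],"roll":0},{"fingers":-1,"translation":[-9.2,-22.6,9],"roll":0}]'

```text
clock: 8.5
eef_pos: [0.427, -0.0733, 0.064]
tool_rot: [0.981, 0.196, -0.002, -0.0]
ft_force: [1.2, 0.4, -0.1]
grip_width: 0.0853
```

```bash
python3 - <<'E'
from h import *
S=cam("side")
cv2.imwrite("pics/s7.png",cv2.resize(S["bgr"][130:240,230:350],(655,600),interpolation=cv2.INTER_CUBIC))
plan((.4285,-.0742,.017))
E
```

```text
shift cm [-0.05 -0.01  4.8 ] roll None yaw0 22.5 j6 1.01 toolz [-0. -0. -1.] t 8.55
```

View pics/s7.png

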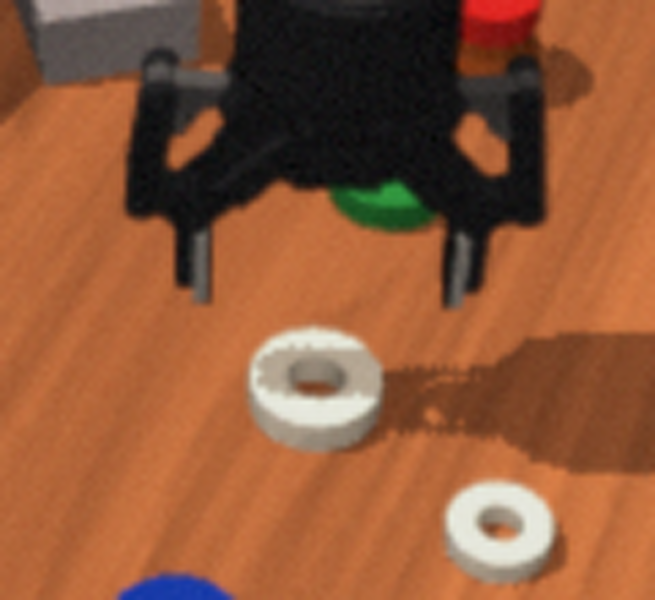

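The open jaws straddle the white wheel, which sits at about crop (315,388). I'll descend, grip and lift.

Emit:
play_rows --motion '[{"fingers":-1,"translation":[-0.05,0,2.5],"roll":0},{"fingers":-1,"translation":[-0.05,0,4],"roll":0},{"fingers":-1,"translation":[-0.05,0,4.7],"roll":0},{"fingers":-1,"translation":[-0.05,0,4.7],"roll":0},{"fingers":-0.4,"translation":[-0.05,0,4.7],"roll":0},{"fingers":0.4,"translation":[-0.05,0,4.7],"roll":0},{"fingers":1,"translation":[-0.05,0,4.7],"roll":0},{"fingers":1,"translation":[-0.05,0,4.7],"roll":0},{"fingers":1,"translation":[-0.05,0,4.7],"roll":0},{"fingers":1,"translation":[-0.05,0,4.7],"roll":0}]'

```text
clock: 9.38
eef_pos: [0.4294, -0.0745, 0.02]
tool_rot: [0.981, 0.195, 0.001, 0.001]
ft_force: [-0.6, -0.9, 6.8]
grip_width: 0.0488
```

Emit:
play_rows --motion '[{"fingers":1,"translation":[0,0,-3],"roll":0},{"fingers":1,"translation":[0,0,-7],"roll":0},{"fingers":1,"translation":[1,2.5,-11],"roll":0},{"fingers":1,"translation":[2,5,-11.5],"roll":0},{"fingers":1,"translation":[3.2,8,-11.5],"roll":0},{"fingers":1,"translation":[4.5,11,-11.5],"roll":0},{"fingers":1,"translation":[5.7,14,-11.5],"roll":0},{"fingers":1,"translation":[6.9,17,-11.5],"roll":0},{"fingers":1,"translation":[8.1,20,-11.5],"roll":0},{"fingers":1,"translation":[9.1,22.5,-11.5],"roll":0},{"fingers":1,"translation":[9.1,22.5,-11.5],"roll":0},{"fingers":1,"translation":[9.1,22.5,-11.5],"roll":0},{"fingers":1,"translation":[9.1,22.5,-11.5],"roll":0}]'

```text
clock: 10.47
eef_pos: [0.5977, -0.2467, 0.1332]
tool_rot: [0.981, 0.195, -0.0, -0.0]
ft_force: [-0.0, -0.0, 0.2]
grip_width: 0.0486
```

```bash
python3 - <<'E'
from h import *
S=cam("side")
cv2.imwrite("pics/s8.png",cv2.resize(S["bgr"][50:150,200:300],(600,600),interpolation=cv2.INTER_CUBIC))
o=bot.get_obs();print(o["eef_pos"],o["grip_width"],o["ft_force"])
plan((.600,-.2475,.058))
# where the wheel centre top (underside+16) should appear if centred on the rod axis, in this camera
h=onz(S,(247.8,122.9),.036)[:2];zt=o["eef_pos"][2]-.020+.016
for d in((0,0),(-.005,0),(0,.005)): print("expect wheel top centre crop px",(proj(S,[h[0]+d[0],h[1]+d[1],zt])-[200,50]+.5)*6-.5)
E
```

```text
[ 0.59757594 -0.24630902  0.13342227] 0.04830925857088003 [ 0.14686858 -0.08130393 -0.19989204]
shift cm [0.18 0.21 7.54] roll None yaw0 22.5 j6 0.79 toolz [-0.001  0.001 -1.   ] t 10.52
expect wheel top centre crop px [287.92550411 240.888878  ]
expect wheel top centre crop px [300.07434489 244.12875424]
expect wheel top centre crop px [282.28383615 247.8945704 ]
```

View pics/s8.png

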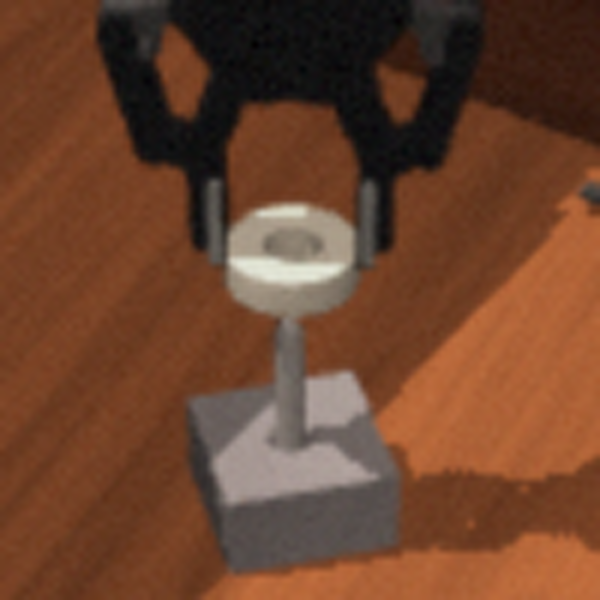

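The bore centre is at about crop (293,243) against (288,241) expected. That matches the 2 mm residual, so I'll correct it and lower in two stages.

Emit:
play_rows --motion '[{"fingers":1,"translation":[0.2,0.17,0],"roll":0},{"fingers":1,"translation":[0.2,0.17,1],"roll":0},{"fingers":1,"translation":[0.2,0.17,2],"roll":0},{"fingers":1,"translation":[0.2,0.17,3],"roll":0},{"fingers":1,"translation":[0.2,0.17,4],"roll":0},{"fingers":1,"translation":[0.2,0.17,4],"roll":0}]'

```text
clock: 11.02
eef_pos: [0.5987, -0.2468, 0.0896]
tool_rot: [0.981, 0.195, -0.003, -0.002]
ft_force: [-1.5, 0.0, -1.7]
grip_width: 0.0484
```

```bash
python3 - <<'E'
from h import *
plan((.600,-.2475,.0575))
E
```

```text
shift cm [0.11 0.13 3.21] roll None yaw0 22.5 j6 0.79 toolz [-0.006  0.002 -1.   ] t 11.02
```

Emit:
play_rows --motion '[{"fingers":1,"translation":[0.05,0.05,1],"roll":0},{"fingers":1,"translation":[0.05,0.05,2],"roll":0},{"fingers":1,"translation":[0.05,0.05,2.7],"roll":0},{"fingers":1,"translation":[0.05,0.05,3.1],"roll":0},{"fingers":1,"translation":[0.05,0.05,3.3],"roll":0},{"fingers":1,"translation":[0.05,0.05,3.3],"roll":0},{"fingers":1,"translation":[0.05,0.05,3.3],"roll":0}]'

```text
clock: 11.6
eef_pos: [0.6017, -0.2482, 0.0605]
tool_rot: [0.981, 0.195, 0.0, 0.0]
ft_force: [0.3, 0.1, -0.0]
grip_width: 0.0483
```

Emit:
play_rows --motion '[{"fingers":1,"translation":[-0.1,0,0.2],"roll":0},{"fingers":1,"translation":[-0.1,0,0.4],"roll":0},{"fingers":1,"translation":[-0.1,0,0.4],"roll":0}]'

```text
clock: 11.85
eef_pos: [0.6005, -0.2485, 0.0562]
tool_rot: [0.981, 0.195, -0.0, -0.0]
ft_force: [-0.4, -0.7, -0.9]
grip_width: 0.0484
```

Emit:
play_rows --motion '[{"fingers":-0.3,"translation":[0,0,0],"roll":0},{"fingers":-0.8,"translation":[0,0,0],"roll":0},{"fingers":-0.8,"translation":[0,0,0],"roll":0},{"fingers":-0.8,"translation":[0,0,0],"roll":0},{"fingers":-0.8,"translation":[0,0,-1],"roll":0},{"fingers":-0.8,"translation":[0,0,-4],"roll":0},{"fingers":-0.8,"translation":[0,0,-8],"roll":0},{"fingers":-0.8,"translation":[0,0,-9],"roll":0},{"fingers":-0.8,"translation":[0,0,-9],"roll":0}]'

```text
clock: 12.6
eef_pos: [0.6037, -0.2498, 0.1528]
tool_rot: [0.981, 0.195, 0.005, 0.003]
ft_force: [0.1, -0.3, 0.0]
grip_width: 0.0772
```

```bash
python3 - <<'E'
from h import *
S=cam("side")
cv2.imwrite("pics/s9.png",cv2.resize(S["bgr"][70:150,210:290],(480,480),interpolation=cv2.INTER_CUBIC))
plan((.4285,.0600,.065));plan((.4285,.0600,.0175))
E
```

```text
shift cm [ -4.26 -35.26   8.31] roll None yaw0 22.5 j6 0.79 toolz [ 0.006 -0.003 -1.   ] t 12.65
shift cm [ -4.28 -35.29  13.06] roll None yaw0 22.5 j6 0.79 toolz [ 0.006 -0.003 -1.   ] t 12.65
```

View pics/s9.png

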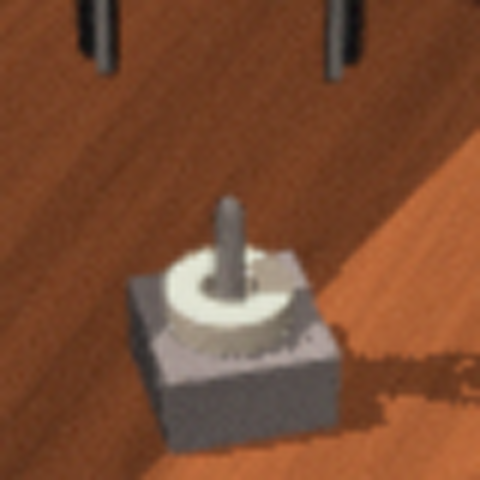

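The white wheel lies flat on the block, round the rod. That's 12 pictures viewed. Next is blue.

Emit:
play_rows --motion '[{"fingers":-1,"translation":[-0.5,-4,0],"roll":0},{"fingers":-1,"translation":[-1,-8,1],"roll":0},{"fingers":-1,"translation":[-1.5,-12,2],"roll":0},{"fingers":-1,"translation":[-2,-16,3],"roll":0},{"fingers":-1,"translation":[-2.5,-20,4],"roll":0},{"fingers":-1,"translation":[-3,-24,5],"roll":0},{"fingers":-1,"translation":[-3.5,-28,6],"roll":0},{"fingers":-1,"translation":[-4,-32,7],"roll":0},{"fingers":-1,"translation":[-4.3,-35.3,8],"roll":0},{"fingers":-1,"translation":[-4.3,-35.3,8.3],"roll":0},{"fingers":-1,"translation":[-4.3,-35.3,8.3],"roll":0},{"fingers":-1,"translation":[-4.3,-35.3,8.3],"roll":0}]'

```text
clock: 13.65
eef_pos: [0.4256, 0.0609, 0.0629]
tool_rot: [0.981, 0.196, -0.0, 0.0]
ft_force: [-0.4, -0.7, -0.0]
grip_width: 0.0853
```

```bash
python3 - <<'E'
from h import *
plan((.4285,.0600,.0175))
E
```

```text
shift cm [0.24 0.2  4.54] roll None yaw0 22.6 j6 1.32 toolz [-0.001 -0.001 -1.   ] t 13.65
```

Emit:
play_rows --motion '[{"fingers":-1,"translation":[0.2,0.2,2.5],"roll":0},{"fingers":-1,"translation":[0.2,0.2,4],"roll":0},{"fingers":-1,"translation":[0.2,0.2,4.5],"roll":0},{"fingers":-1,"translation":[0.2,0.2,4.5],"roll":0},{"fingers":-0.4,"translation":[0.2,0.2,4.5],"roll":0},{"fingers":0.4,"translation":[0.2,0.2,4.5],"roll":0},{"fingers":1,"translation":[0.2,0.2,4.5],"roll":0},{"fingers":1,"translation":[0.2,0.2,4.5],"roll":0},{"fingers":1,"translation":[0.2,0.2,4.5],"roll":0},{"fingers":1,"translation":[0.2,0.2,4.5],"roll":0}]'

```text
clock: 14.48
eef_pos: [0.4293, 0.0598, 0.0201]
tool_rot: [0.981, 0.195, 0.001, 0.0]
ft_force: [-2.1, -1.0, 9.3]
grip_width: 0.0491
```

```bash
python3 - <<'E'
from h import *
plan((.600,-.2475,.135))
E
```

```text
shift cm [  4.04  34.94 -11.44] roll None yaw0 22.5 j6 1.32 toolz [ 0.003 -0.    -1.   ] t 14.48
```

Emit:
play_rows --motion '[{"fingers":1,"translation":[0,0,-3],"roll":0},{"fingers":1,"translation":[0,0,-7],"roll":0},{"fingers":1,"translation":[0.3,2.5,-10],"roll":0},{"fingers":1,"translation":[0.7,6,-11.5],"roll":0},{"fingers":1,"translation":[1.1,10,-11.5],"roll":0},{"fingers":1,"translation":[1.6,14,-11.5],"roll":0},{"fingers":1,"translation":[2.1,18,-11.5],"roll":0},{"fingers":1,"translation":[2.5,22,-11.5],"roll":0},{"fingers":1,"translation":[3,26,-11.5],"roll":0},{"fingers":1,"translation":[3.4,30,-11.5],"roll":0},{"fingers":1,"translation":[3.8,33,-11.5],"roll":0},{"fingers":1,"translation":[4.1,35,-11.5],"roll":0},{"fingers":1,"translation":[4.1,35,-11.5],"roll":0},{"fingers":1,"translation":[4.1,35,-11.5],"roll":0},{"fingers":1,"translation":[4.1,35,-11.5],"roll":0}]'

```text
clock: 15.73
eef_pos: [0.5997, -0.2471, 0.1333]
tool_rot: [0.981, 0.195, -0.0, -0.0]
ft_force: [-0.5, 0.0, -0.7]
grip_width: 0.0491
```

```bash
python3 - <<'E'
from h import *
S=cam("side")
cv2.imwrite("pics/s10.png",cv2.resize(S["bgr"][50:150,200:300],(600,600),interpolation=cv2.INTER_CUBIC))
plan((.600,-.2475,.074));o=bot.get_obs()
h=onz(S,(247.8,122.9),.036)[:2];print("expect",(proj(S,[*h,o["eef_pos"][2]-.004])-[200,50]+.5)*6-.5)
E
```

```text
shift cm [0.   0.1  5.94] roll None yaw0 22.6 j6 0.79 toolz [-0.001  0.001 -1.   ] t 15.78
expect [287.92517746 240.84129942]
```

View pics/s10.png

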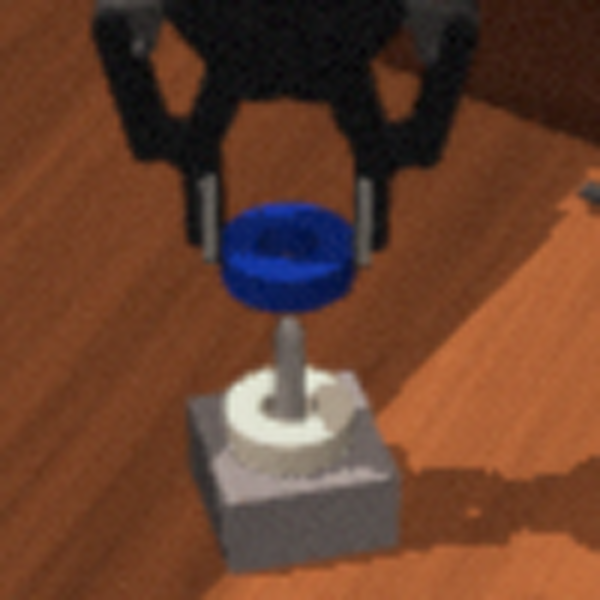

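The blue bore is at about (288,241), exactly where expected. I'll lower it; the TCP target is about 0.073.

Emit:
play_rows --motion '[{"fingers":1,"translation":[0,0.08,1],"roll":0},{"fingers":1,"translation":[0,0.08,2],"roll":0},{"fingers":1,"translation":[0,0.08,3],"roll":0},{"fingers":1,"translation":[0,0.08,4],"roll":0},{"fingers":1,"translation":[0,0.08,4.9],"roll":0},{"fingers":1,"translation":[0,0.08,5.5],"roll":0},{"fingers":1,"translation":[0,0.08,5.8],"roll":0},{"fingers":1,"translation":[0,0.08,5.9],"roll":0},{"fingers":1,"translation":[0,0.08,5.9],"roll":0}]'

```text
clock: 16.53
eef_pos: [0.6005, -0.2484, 0.074]
tool_rot: [0.981, 0.195, -0.0, -0.0]
ft_force: [0.3, 0.1, 0.1]
grip_width: 0.0485
```

Emit:
play_rows --motion '[{"fingers":1,"translation":[0,0,0.15],"roll":0},{"fingers":1,"translation":[0,0,0.15],"roll":0},{"fingers":-0.3,"translation":[0,0,0.15],"roll":0},{"fingers":-0.8,"translation":[0,0,0.15],"roll":0},{"fingers":-0.8,"translation":[0,0,0.15],"roll":0},{"fingers":-0.8,"translation":[0,0,0.15],"roll":0},{"fingers":-0.8,"translation":[0,0,-1],"roll":0},{"fingers":-0.8,"translation":[0,0,-4],"roll":0},{"fingers":-0.8,"translation":[0,0,-8],"roll":0},{"fingers":-0.8,"translation":[0,0,-8],"roll":0},{"fingers":-0.8,"translation":[0,0,-8],"roll":0}]'

```text
clock: 17.45
eef_pos: [0.603, -0.2493, 0.1593]
tool_rot: [0.981, 0.195, 0.004, 0.002]
ft_force: [-0.1, 1.6, -1.1]
grip_width: 0.0768
```

```bash
python3 - <<'E'
from h import *
S=cam("side")
cv2.imwrite("pics/s11.png",cv2.resize(S["bgr"][70:150,210:290],(480,480),interpolation=cv2.INTER_CUBIC))
plan((.4493,.2647,.065))
b=[x for x in blobs(S,"blue",100)];print([(a,np.round(c,1)) for a,c,k in b])
print([np.round(onz(S,c[0],.01),4) for a,c,k in blobs(S,"pink",100)])
E
```

```text
shift cm [  5.57 -53.29   9.04] roll None yaw0 22.5 j6 0.79 toolz [ 0.004 -0.002 -1.   ] t 17.5Traceback (most recent call last):
  File "<stdin>", line 5, in <module>
    return _wrapfunc(a, 'round', decimals=decimals, out=out)
    return _wrapit(obj, method, *args, **kwds)
    conv = _array_converter(obj)
ValueError: setting an array element with a sequence. The requested array has an inhomogeneous shape after 1 dimensions. The detected shape was (2,) + inhomogeneous part.
```

View pics/s11.png

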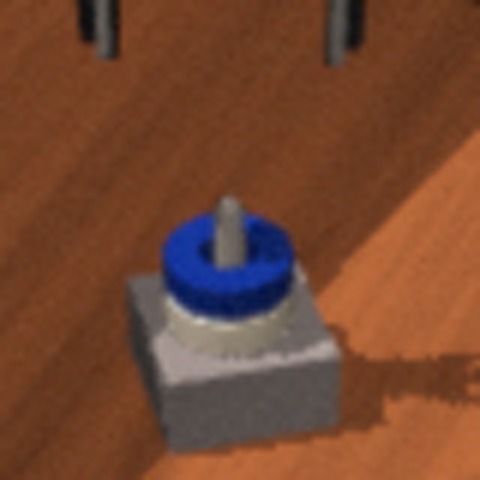

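Blue is stacked flat on white. Next is pink.

Emit:
play_rows --motion '[{"fingers":-1,"translation":[0.4,-4,0],"roll":0},{"fingers":-1,"translation":[0.8,-8,0],"roll":0},{"fingers":-1,"translation":[1.2,-12,0],"roll":0},{"fingers":-1,"translation":[1.7,-16,0],"roll":0},{"fingers":-1,"translation":[2.1,-20,0],"roll":0},{"fingers":-1,"translation":[2.5,-24,0],"roll":0},{"fingers":-1,"translation":[2.9,-28,0],"roll":0},{"fingers":-1,"translation":[3.3,-32,1],"roll":0},{"fingers":-1,"translation":[3.8,-36,2],"roll":0},{"fingers":-1,"translation":[4.2,-40,3],"roll":0},{"fingers":-1,"translation":[4.6,-44,4],"roll":0},{"fingers":-1,"translation":[5,-48,6],"roll":0},{"fingers":-1,"translation":[5.4,-51,8],"roll":0},{"fingers":-1,"translation":[5.6,-53.3,9],"roll":0},{"fingers":-1,"translation":[5.6,-53.3,9],"roll":0},{"fingers":-1,"translation":[5.6,-53.3,9],"roll":0},{"fingers":-1,"translation":[5.6,-53.3,9],"roll":0}]'

```text
clock: 18.92
eef_pos: [0.4477, 0.2649, 0.0639]
tool_rot: [0.981, 0.195, -0.001, 0.0]
ft_force: [-0.0, -1.1, 0.3]
grip_width: 0.0854
```

```bash
python3 - <<'E'
from h import *
plan((.4493,.2647,.0175),22.5)
E
```

```text
shift cm [0.15 0.07 4.64] roll 0.0 yaw0 22.5 j6 1.71 toolz [-0.001 -0.001 -1.   ] t 18.92
```

Emit:
play_rows --motion '[{"fingers":-1,"translation":[0.15,0.05,2.5],"roll":0},{"fingers":-1,"translation":[0.15,0.05,4],"roll":0},{"fingers":-1,"translation":[0.15,0.05,4.6],"roll":0},{"fingers":-1,"translation":[0.15,0.05,4.6],"roll":0},{"fingers":-0.4,"translation":[0.15,0.05,4.6],"roll":0},{"fingers":0.4,"translation":[0.15,0.05,4.6],"roll":0},{"fingers":1,"translation":[0.15,0.05,4.6],"roll":0},{"fingers":1,"translation":[0.15,0.05,4.6],"roll":0},{"fingers":1,"translation":[0.15,0.05,4.6],"roll":0},{"fingers":1,"translation":[0.15,0.05,4.6],"roll":0}]'

```text
clock: 19.75
eef_pos: [0.451, 0.2661, 0.02]
tool_rot: [0.981, 0.195, 0.002, -0.0]
ft_force: [0.8, -1.1, 7.1]
grip_width: 0.0484
```

```bash
python3 - <<'E'
from h import *
plan((.600,-.2475,.135))
E
```

```text
shift cm [ -5.85  53.15 -11.51] roll None yaw0 22.5 j6 1.71 toolz [ 0.003  0.001 -1.   ] t 19.75
```

Emit:
play_rows --motion '[{"fingers":1,"translation":[0,0,-3],"roll":0},{"fingers":1,"translation":[0,0,-7],"roll":0},{"fingers":1,"translation":[-0.3,2.5,-10],"roll":0},{"fingers":1,"translation":[-0.7,6,-11.5],"roll":0},{"fingers":1,"translation":[-1.1,10,-11.5],"roll":0},{"fingers":1,"translation":[-1.5,14,-11.5],"roll":0},{"fingers":1,"translation":[-2,18,-11.5],"roll":0},{"fingers":1,"translation":[-2.4,22,-11.5],"roll":0},{"fingers":1,"translation":[-2.9,26,-11.5],"roll":0},{"fingers":1,"translation":[-3.3,30,-11.5],"roll":0},{"fingers":1,"translation":[-3.7,34,-11.5],"roll":0},{"fingers":1,"translation":[-4.2,38,-11.5],"roll":0},{"fingers":1,"translation":[-4.6,42,-11.5],"roll":0},{"fingers":1,"translation":[-5.1,46,-11.5],"roll":0},{"fingers":1,"translation":[-5.5,50,-11.5],"roll":0},{"fingers":1,"translation":[-5.8,52.5,-11.5],"roll":0},{"fingers":1,"translation":[-5.8,53.1,-11.5],"roll":0},{"fingers":1,"translation":[-5.8,53.1,-11.5],"roll":0},{"fingers":1,"translation":[-5.8,53.1,-11.5],"roll":0}]'

```text
clock: 21.33
eef_pos: [0.5991, -0.2467, 0.1331]
tool_rot: [0.981, 0.195, -0.0, -0.001]
ft_force: [-0.2, 0.9, -0.7]
grip_width: 0.0485
```

```bash
python3 - <<'E'
from h import *
S=cam("side")
cv2.imwrite("pics/s12.png",cv2.resize(S["bgr"][50:150,200:300],(600,600),interpolation=cv2.INTER_CUBIC))
plan((.600,-.2480,.0885));o=bot.get_obs()
h=onz(S,(247.8,122.9),.036)[:2];print("expect",(proj(S,[*h,o["eef_pos"][2]-.004])-[200,50]+.5)*6-.5)
E
```

```text
shift cm [0.01 0.24 4.47] roll None yaw0 22.6 j6 0.79 toolz [-0.001  0.001 -1.   ] t 21.38
expect [287.92923911 241.43290853]
```

View pics/s12.png

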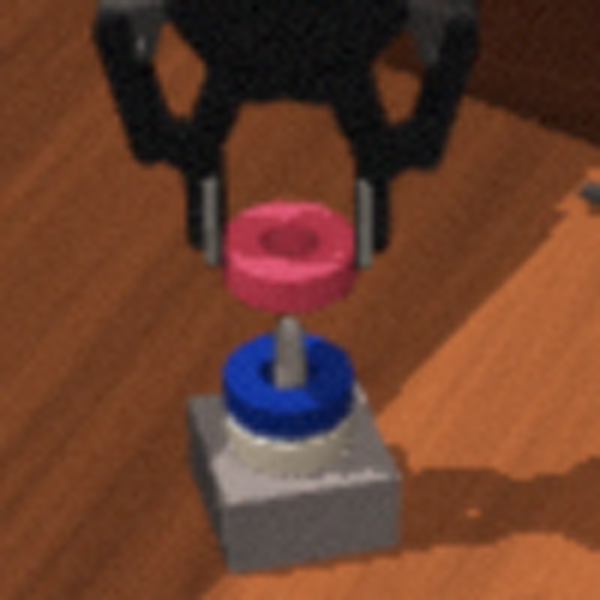

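The pink bore is at about (289,238) against (288,241) expected, which is within 2 mm. I'll lower with no sideways shift.

Emit:
play_rows --motion '[{"fingers":1,"translation":[0,0,1],"roll":0},{"fingers":1,"translation":[0,0,2],"roll":0},{"fingers":1,"translation":[0,0,3],"roll":0},{"fingers":1,"translation":[0,0,3.8],"roll":0},{"fingers":1,"translation":[0,0,4.2],"roll":0},{"fingers":1,"translation":[0,0,4.35],"roll":0},{"fingers":1,"translation":[0,0,4.35],"roll":0},{"fingers":1,"translation":[0,0,4.35],"roll":0}]'

```text
clock: 22.05
eef_pos: [0.5997, -0.2472, 0.09]
tool_rot: [0.981, 0.195, 0.0, 0.0]
ft_force: [0.1, -0.0, -0.6]
grip_width: 0.0484
```

Emit:
play_rows --motion '[{"fingers":1,"translation":[0,0,0.15],"roll":0},{"fingers":1,"translation":[0,0,0.15],"roll":0},{"fingers":-0.3,"translation":[0,0,0.15],"roll":0},{"fingers":-0.8,"translation":[0,0,0.15],"roll":0},{"fingers":-0.8,"translation":[0,0,0.15],"roll":0},{"fingers":-0.8,"translation":[0,0,0.15],"roll":0},{"fingers":-0.8,"translation":[0,0,-1],"roll":0},{"fingers":-0.8,"translation":[0,0,-4],"roll":0},{"fingers":-0.8,"translation":[0,0,-8],"roll":0},{"fingers":-0.8,"translation":[0,0,-8],"roll":0},{"fingers":-0.8,"translation":[0,0,-8],"roll":0},{"fingers":-0.8,"translation":[0,0,-8],"roll":0}]'

```text
clock: 23.05
eef_pos: [0.5998, -0.2472, 0.171]
tool_rot: [0.981, 0.195, 0.001, 0.001]
ft_force: [-0.0, -1.1, -0.7]
grip_width: 0.0768
```

```bash
python3 - <<'E'
from h import *
S=cam("side")
a=cv2.resize(S["bgr"][70:150,210:290],(480,480),interpolation=cv2.INTER_CUBIC)
cv2.imwrite("pics/s13.png",a)
T=cam("top")
for n,c in(("s",S),("t",T)):print(n,"tin",[np.round(onz(c,k[1][0],.01),3) for k in blobs(c,"tin",200)])
E
```

```text
s tin [array([0.619, 0.201, 0.01 ])]
t tin [array([0.622, 0.205, 0.01 ])]
```

View pics/s13.png

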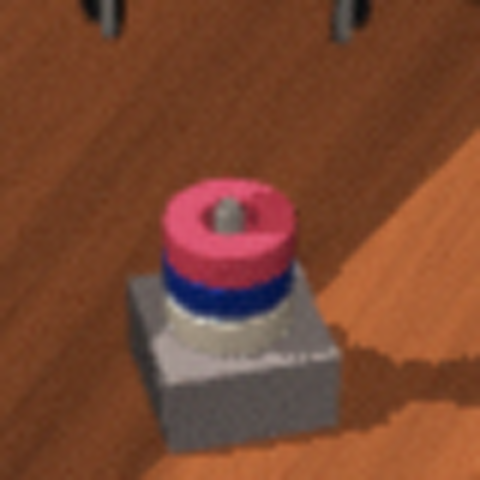

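The stack is complete and flat, white then blue then pink, with the rod's tip showing in the pink bore. The gripper is clear, so I'm handing in.

```bash
python3 -c "
from workcell import bot
print(bot.job_done())"
```

```text
the job is handed in; nothing more can be done
None
```

The job is handed in at about 23 s of the 112 s allowed. I pulled the arbor straight forward out of the clip and stood it in the block's hole. I then threaded the white, blue and pink wheels over it in that order.

- **Arbor home:** before the wheels went on, the rod's top was within about 0.7 px (2 mm) of where a fully home rod should appear. The push to the floor met 10 N with no further travel.
- **Stack:** the last side picture shows the three wheels flat in the right order, with the rod's tip in the pink bore. The gripper was open, about 170 mm above the bench and clear of the stack.
- **Jar and tin:** the tin is unmoved, within 1 mm. I did not measure the jar again, but no move went near it.
- **Disagreement:** the two cameras differed by 3–4 mm in x, so I used the average. The grasps and fits all went well with it.

No check failed. The hand-in gave no verdict.

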